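Close a finger-jointed box in its assembly jig

ROBOT

A 6-joint arm with a two-finger parallel gripper is mounted at the origin on the work surface. World frame = base frame: x ahead of the robot, y to its left, z up, the work surface at z = 0. Lengths are in m, angles in rad, forces in N, time in s.
With the tool pointing down it reaches from about 0.35 to 0.95 m from the base axis. Payload 17.4 kg.
Tool frame: the origin (TCP) lies on the mounting face of the last link; the fingertips stand 186 mm ahead of it and the grasp point (between the pads) lies 167 mm ahead of it; z points along the fingers, y is the direction in which the jaws open and shut (so a half turn about z gives the same grasp; the last joint's range is limited). The gripper opens to 93 mm and grips with 3 to 60 N. Pads are 15 mm wide; open, the fingers measure 128 mm over their backs; the gripper's body (75 mm by 188 mm) begins 65 mm behind the grasp point.
Start: joints at [-1.278, 0.116, 1.442, -0, 1.584, -0.038], TCP at [0.219, -0.638, 0.405] pointing down, gripper open.
Joint ranges: [-2.83, 2.83], [-0.83, 2.19], [0.07, 2.5], [-1.14, 4.28], [0.01, 3], [-2.97, 2.97]. Speed limits (rad/s): [1.89, 1.89, 2.22, 3.14, 3.14, 3.14].

INTERFACE

Orientations are given as a rotation vector (axis times angle).
In Python, from bench import manip, imaging gives the robot as it stands. The module is installed in compiled form; this text tells all that it offers.
- The arm moves only by the tool apply_moves, never from a script. Its argument "deltas" is a list of rows, each an object of numbers: "tx", "ty", "tz": the shift along the tool's x, y, z in cm; "ax", "ay", "az": the turn, a rotation vector about the tool's x, y, z in rad; "gripper": the closure in counts, from 0 (fully open) to 255 (shut). In form: [{"tx": .., "ty": .., "tz": .., "ax": .., "ay": .., "az": .., "gripper": ..}, ...]. A call has 1 to 20 rows; each row shifts and turns the pose as measured when the row begins, along the tool's axes as they then stand; what a row does not reach is not made up. A row lasts 1/8 s, in which the tool goes at most 62.5 mm and 10.7 degrees, less where a joint would pass 70% of its speed; a pose out of reach is approached as far as the arm can. A call with a gripper value outside its range is refused whole. The fingers move at their own pace and stop on an object; "newtons" is the grip in N (left out, the last holds). Time passes only in rows, so rows that do not move let the fingers close. It gives the time, the measured TCP pose, the force and the opening at its end, in the units of the state.
- manip.observe(): the state, without advancing time (a new reading comes with each control period).
- imaging.get_image(name): name is "scene" or "top" or "wrist"; returns the picture (480x640x3 uint8, red, green, blue); there is no depth.
- imaging.calibration(name): a dict with "fx", "fy", "cx", "cy" (pixels), "T" (4x4, takes a point from camera to world coordinates); the wrist camera has in their place "T_tool_cam" (4x4, takes a point from camera to tool coordinates, whose origin is the TCP and whose axes are the flange's). Camera axes: x right, y down, z forward; pixel columns grow to the right and rows downward; lengths in m; the calibration is good to about 2 mm. A picture is of the moment at which its call begins: read the wrist's pose just before it. calibration takes no time and is no camera call.
- manip.sign_off(): hands the job in, once; it reports no verdict.
The state is a dict: "time": time; "qpos": joint angles; "qd": joint speeds; "joint_efforts": joint torques, N m; "tool_pos": TCP position; "tool_rot": TCP orientation; "ft_force": force on the tool from outside, world axes, zero at the start; "ft_torque": the same for the moment, N m; "finger_gap": finger opening in m.
Only numpy, scipy, OpenCV 4.12 (cv2) and the standard library are available. Lean on these libraries where they do the work, as an engineer would, in place of code of your own. Each camera call takes 0.05 s, during which the arm holds its last target. There are 200 camera calls.

TASK

Dry-fit the last side of the small wooden box: lay the loose side board with the finger-cut ends across the two end boards standing in the jig, so that the fingers interlace fully home at both ends and the board sits flush. Then close both toggle clamps on it by bringing their handles fully upright so that the pads press on the board, let go, and leave the blank board and the other things on the bench where they are.

Things in the scene. Friction and masses are not known exactly. Their poses are not given: they have to be found in the camera images.
- side_board: the loose side board of the box: pine, 180 mm long (its y) x 58.5 mm wide (x) x 14 mm thick (z), lying flat on the 3 mm hardboard sheet that covers the bench. Each end is cut as a comb: three fingers 10.5 mm wide, 15.5 mm long, at x = -24, 0 and +24 mm, with 13.5 mm gaps. Either way round and either face up it is the same. Origin: the middle of the board (7 mm above its underside).
- jig: fixed plywood assembly jig, base 120 (x) x 350 (y) x 18 mm. It holds three joined sides of the box with the open fourth side up: two end boards stand 64 mm tall on the base, 14 mm thick, 180 mm apart over their outer faces along y. Beyond each is a stop block, its top 68 mm above the jig's underside, carrying a toggle clamp. Origin: centre of the base's underside; z up, +y towards the left clamp.
- jig_seat (a point): where the side board's origin must be when fully home: middle of the open side, 75 mm above the jig's underside, 7 mm below the tips of the end boards' fingers; axes as the jig's
- jig_joint_left (a point): middle of the left end board, level with its finger tips: 82 mm above the jig's underside, 83 mm from its middle along +y. Two fingers 10.5 mm wide and 14 mm tall rise from its top edge at the jig's x = -12 and +12 mm; they go into the side board's gaps with 1.5 mm play on each side and lengthwise; tip edges rounded 2.5 mm. Tips flush with the side board's upper face when that is home.
- jig_joint_right (a point): the same on the right end board, 83 mm along -y
- left_handle (a joint): angle of the left clamp's handle: 0 = clamped (handle upright, arm level, its rubber pad on the side board), grows as it opens; starts at 0.8 to 0.9 rad, leaning outward from the box along the jig's +y. The toggle linkage lifts the arm with it: about upright at the start, clear of the opening; the last 0.02 rad squeeze the pad. It stays where it is left; friction about 0.35 N m.
- left_pivot (a point): axis on which the left handle turns, level, along the jig's x: 142 mm from the jig's middle towards +y, 102 mm above its underside. The handle is a straight lever 115 mm long from here; its outer 75 mm is a black round grip 20 mm in diameter. Shut it by swinging the grip up and inward, towards the box, until it is upright.
- left_bar: arm of the left clamp, 70 mm long, turning on its origin 126 mm from the jig's middle along +y and 98 mm above its underside. Its soft rubber pad, 16 mm across, points down when shut and then presses with about 2 N on the side board 26 mm in from the board's end, provided the handle is fully upright, against its stop.
- left_handle_end (a point): the free end of the left handle's grip, on its centre line, 115 mm from the pivot
- right_handle (a joint): angle of the right clamp's handle: 0 = clamped (handle upright, arm level, its rubber pad on the side board), grows as it opens; starts at 0.8 to 0.9 rad, leaning outward from the box along the jig's -y. The toggle linkage lifts the arm with it: about upright at the start, clear of the opening; the last 0.02 rad squeeze the pad. It stays where it is left; friction about 0.35 N m.
- right_pivot (a point): axis on which the right handle turns, level, along the jig's x: 142 mm from the jig's middle towards -y, 102 mm above its underside. The handle is a straight lever 115 mm long from here; its outer 75 mm is a black round grip 20 mm in diameter. Shut it by swinging the grip up and inward, towards the box, until it is upright.
- right_bar: arm of the right clamp, 70 mm long, turning on its origin 126 mm from the jig's middle along -y and 98 mm above its underside. Its soft rubber pad, 16 mm across, points down when shut and then presses with about 2 N on the side board 26 mm in from the board's end, provided the handle is fully upright, against its stop.
- right_handle_end (a point): the free end of the right handle's grip, on its centre line, 115 mm from the pivot
- blank_board: bystander: an uncut pine board of the same size, 180 x 58.5 x 14 mm, without fingers, flat on the bench; it may lie on either side. Leave it.
- knife: bystander: yellow utility knife, 150 x 22 x 18 mm, between the two boards; origin: centre of underside
- try_square: bystander: try square lying flat beyond the jig, 110 mm dark wood stock, 150 mm steel blade, 16 mm high; origin under the middle of the stock
- offcut: bystander: wooden offcut 95 x 45 x 38 mm; origin: centre of underside
- tub: bystander: open white plastic tub, 110 mm wide, 115 mm tall; origin: centre of underside
- tub_lid: bystander: black ring lid, 116 mm wide, 9 mm high; origin: centre of underside
- cup: bystander: small white cup, 72 mm wide, 75 mm tall; origin: centre of underside

How it is judged:
On the way:
1. the side board's fingers are fully home between the fingers of both end boards, both clamps still open (x of side_board in the frame of jig_seat between -0.003 and 0.003 m and y of side_board in the frame of jig_seat between -0.003 and 0.003 m and z of side_board in the frame of jig_seat between -0.002 and 0.002 m and angle between the y axis of side_board and the y axis of jig, either way round below 0.03 rad and angle between the z axis of side_board and the z axis of jig, either way round below 0.03 rad and value of joint each of left_handle, right_handle above 0.3 rad), for 0.2 s.
At the end, for the whole second after the job is handed in: the side board lies home on the two end boards (its origin within 3 mm of the seat along the jig's x and y and 2 mm in height, turned and tilted less than 0.03 rad from the jig) and at rest, and both clamp handles are upright within 0.05 rad with the pads pressing on the board (over 0.3 N each) (x of side_board in the frame of jig_seat between -0.003 and 0.003 m and y of side_board in the frame of jig_seat between -0.003 and 0.003 m and z of side_board in the frame of jig_seat between -0.002 and 0.002 m and angle between the y axis of side_board and the y axis of jig, either way round below 0.03 rad and angle between the z axis of side_board and the z axis of jig, either way round below 0.03 rad and value of joint each of left_handle, right_handle below 0.05 rad and contact force between each of left_bar, right_bar and side_board above 0.3 N and linear speed of side_board below 0.02 m/s); the robot touches nothing.
It fails at once if the blank board or another thing on the bench (knife, try square, offcut, tub, tub lid, cup) is moved by more than 30 mm (distance of any of blank_board, knife, try_square, offcut, tub, tub_lid, cup from where it was at the start of the episode above 0.03 m).
It also fails if it takes over 67 s, if anything falls off the work surface, if the arm or the gripper's body presses on something with over 40 N, if the wrist force passes 120 N, or if a joint passes its speed limit or range.

## Working session

There is one attempt and no reset: what is moved stays moved. The work goes in short steps, Python scripts to look and compute and a tool call to move; the robot and the scene stay as the last step left them, time stands still between calls to the robot, and variables do not carry over. Pictures are saved under pics/ and viewed, about 8 in all and at most 12, crops included, and the job is handed in when it is done.

Besides the shell and the picture viewer there is one more tool, called after ">>>" in YAML: its name, and indented under it one key for each argument. apply_moves: Moves the arm, as the interface text tells. Its arguments: {"type":"object","properties":{"deltas":{"type":"array","items":{"type":"object","properties":{"tx":{"type":"number"},"ty":{"type":"number"},"tz":{"type":"number"},"ax":{"type":"number"},"ay":{"type":"number"},"az":{"type":"number"},"gripper":{"type":"number"}}}},"newtons":{"type":"number"}},"required":["deltas"]}

```bash
mkdir -p pics; python3 - <<'E'
from bench import manip, imaging
import cv2,numpy as np
for n in ("top","scene"):
    im=imaging.get_image(n); cv2.imwrite(f"pics/{n}0.png",im[:,:,::-1]); c=imaging.calibration(n); print(n,c)
print(imaging.calibration("wrist")); print(manip.observe())
E
```

```text
top {'fx': 591.5612848091379, 'fy': 591.5612848091379, 'cx': 313.8778780300622, 'cy': 243.46039589416588, 'T': array([[ 0.02228747, -0.99124979,  0.13010428,  0.40137045],
       [-0.99969823, -0.02344146, -0.00734483,  0.00306224],
       [ 0.01033039, -0.12990132, -0.99147311,  1.51988806],
       [ 0.        ,  0.        ,  0.        ,  1.        ]])}
scene {'fx': 440.44771799382204, 'fy': 440.44771799382204, 'cx': 325.1215245290777, 'cy': 240.47111074161123, 'T': array([[ 6.80489544e-01,  5.55139511e-01, -4.78282452e-01,
         1.00670922e+00],
       [ 7.32757683e-01, -5.15184876e-01,  4.44579264e-01,
        -3.96391195e-01],
       [ 3.99629428e-04, -6.52996682e-01, -7.57360663e-01,
         7.94321514e-01],
       [ 0.00000000e+00,  0.00000000e+00,  0.00000000e+00,
         1.00000000e+00]])}
{'fx': 386.33364387784894, 'fy': 386.33364387784894, 'cx': 319.6719677442041, 'cy': 235.60430965062588, 'T_tool_cam': array([[-4.28428559e-04, -9.64323425e-01, -2.64726555e-01,
         7.46047277e-02],
       [ 9.99999850e-01, -5.03556419e-04,  2.15931322e-04,
         5.74333856e-04],
       [-3.41532388e-04, -2.64726423e-01,  9.64323496e-01,
         1.97787152e-02],
       [ 0.00000000e+00,  0.00000000e+00,  0.00000000e+00,
         1.00000000e+00]])}
{'time': 0.1, 'qpos': array([-1.27781543e+00,  1.16428443e-01,  1.44217975e+00, -9.17593509e-06,
        1.58399332e+00, -3.78194258e-02]), 'qd': array([-0.00185651, -0.00181625, -0.00022026, -0.00087555, -0.00128714,
        0.00249212]), 'joint_efforts': array([ 4.57795497e-03, -7.22886944e+01, -6.23866940e+01,  7.83531787e-02,
        2.27763935e-02, -1.00841826e-04]), 'tool_pos': array([ 0.21922161, -0.63842217,  0.40409699]), 'tool_rot': array([-3.09773210e+00, -5.17089198e-01,  2.15856696e-04]), 'ft_force': array([-0.3485365 , -0.27147412,  0.0534041 ]), 'ft_torque': array([-0.04487935, -0.00635684, -0.01493716]), 'finger_gap': 0.0930652979242096}
```

View pics/top0.png

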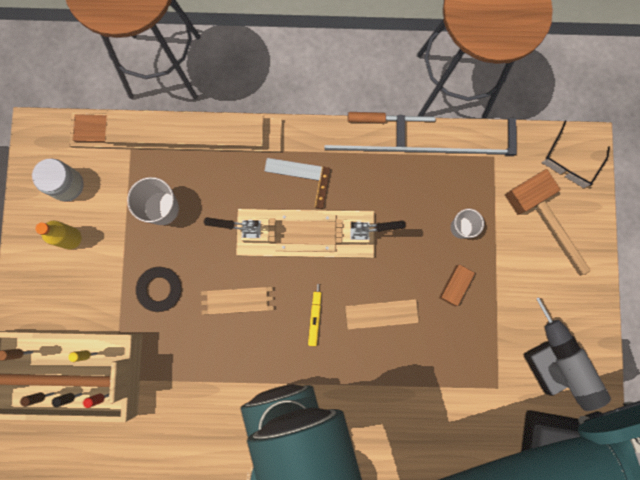

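View pics/scene0.png

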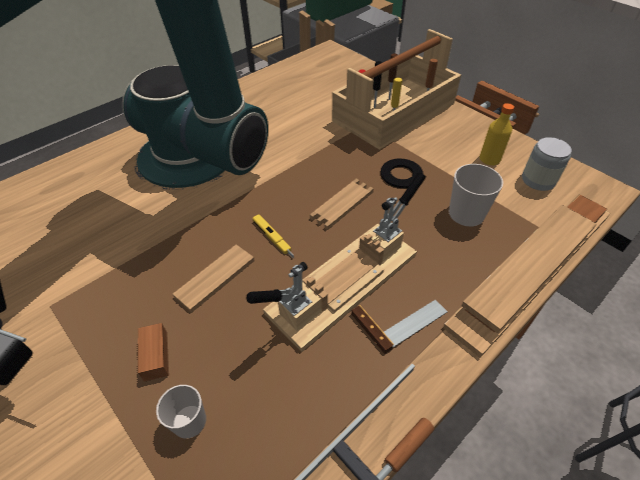

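The cut board is on the left, with its corners at about (201,291) and (275,310). The blank is on the right at (382,313), and the jig is centred at about (306,233). The left handle end is near (207,222) and the right near (403,225).

```bash
cat > h.py <<'E'
from bench import manip, imaging
import cv2,numpy as np
from scipy.spatial.transform import Rotation as R
def cam(n):
    c=imaging.calibration(n)
    if n=="wrist":
        s=manip.observe(); T=np.eye(4); T[:3,:3]=R.from_rotvec(s["tool_rot"]).as_matrix(); T[:3,3]=s["tool_pos"]; T=T@c["T_tool_cam"]
    else: T=c["T"]
    return c,T
def back(c,T,uv,z):
    d=T[:3,:3]@np.array([(uv[0]-c["cx"])/c["fx"],(uv[1]-c["cy"])/c["fy"],1]); return T[:3,3]+d*(z-T[2,3])/d[2]
def proj(c,T,p):
    q=T[:3,:3].T@(np.asarray(p)-T[:3,3]); return np.array([c["fx"]*q[0]/q[2]+c["cx"],c["fy"]*q[1]/q[2]+c["cy"]])
def delta(p,rot):  # to target, tool axes, cm / rad
    s=manip.observe(); r=R.from_rotvec(s["tool_rot"])
    return np.round(r.inv().apply(np.asarray(p)-s["tool_pos"])*100,2), np.round((r.inv()*rot).as_rotvec(),3)
def down(yaw): # jaws (tool y) along world direction yaw+90deg ; tool x along yaw
    x=np.array([np.cos(yaw),np.sin(yaw),0]); z=np.array([0,0,-1.]); return R.from_matrix(np.stack([x,np.cross(z,x),z],1))
E
python3 - <<'E'
from h import *
c,T=cam("top")
for n,uv,z in [("b1",(201,292),.017),("b2",(273,288),.017),("b3",(275,309),.017),("b4",(203,314),.017),("j1",(237,210),.021),("j2",(375,211),.021),("j3",(374,257),.021),("j4",(237,256),.021),("lh",(207,222),.17),("rh",(403,225),.17),("tub",(153,200),.115)]:
    print(n,back(c,T,uv,z).round(3))
s=manip.observe(); print(R.from_rotvec(s["tool_rot"]).as_matrix().round(2))
E
```

```text
b1 [0.468 0.275 0.017]
b2 [0.482 0.093 0.017]
b3 [0.429 0.086 0.017]
b4 [0.413 0.267 0.017]
j1 [0.68  0.192 0.021]
j2 [ 0.686 -0.164  0.021]
j3 [ 0.567 -0.162  0.021]
j4 [0.561 0.187 0.021]
lh [0.623 0.241 0.17 ]
rh [ 0.626 -0.212  0.17 ]
tub [0.682 0.383 0.115]
[[ 0.95  0.32 -0.  ]
 [ 0.32 -0.95  0.  ]
 [ 0.   -0.   -1.  ]]
```

>>> apply_moves:
  deltas:
    - {"az": -0.18}
    - {"az": -0.18}
    - {"az": -0.18}
    - {"az": -0.18}
    - {"az": -0.18}
    - {"az": -0.18}
    - {"az": -0.18}

```text
schema error: expected keys tx, ty, tz, ax, ay, az, gripper
```

>>> apply_moves:
  deltas:
    - {"tx": 5.3, "ty": 2.2, "tz": -0.4}
    - {"tx": 5.3, "ty": 2.2, "tz": -0.4}
    - {"tx": 5.3, "ty": 2.2, "tz": -0.4}
    - {"tx": 5.3, "ty": 2.2, "tz": -0.4}
    - {"tx": 5.3, "ty": 2.2, "tz": -0.4}
    - {"tx": 5.3, "ty": 2.2, "tz": -0.4}
    - {"tx": 5.3, "ty": 2.2, "tz": -0.4}
    - {"tx": 5.3, "ty": 2.2, "tz": -0.4}
    - {"tx": 5.3, "ty": 2.2, "tz": -0.4}
    - {"tx": 5.3, "ty": 2.2, "tz": -0.4}
    - {"tx": 5.3, "ty": 2.2, "tz": -0.4}
    - {"tx": 5.3, "ty": 2.2, "tz": -0.4}
    - {"tx": 5.3, "ty": 2.2, "tz": -0.4}
    - {"tx": 5.3, "ty": 2.2, "tz": -0.4}
    - {}

```text
schema error: expected keys tx, ty, tz, ax, ay, az, gripper
```

```bash
python3 - <<'E'
from h import *
s=manip.observe(); print(s["time"],s["tool_pos"],delta((.53,.10,.45),down(1.59)))
c,T=cam("wrist"); im=imaging.get_image("wrist"); cv2.imwrite("pics/w1.png",im[:,:,::-1]); np.save("T1.npy",T)
E
```

```text
0.1 [ 0.21922161 -0.63842217  0.40409699] (array([ 53.38, -59.75,  -4.53]), array([-1.000e-03, -1.000e-03, -1.259e+00]))
```

View pics/w1.png

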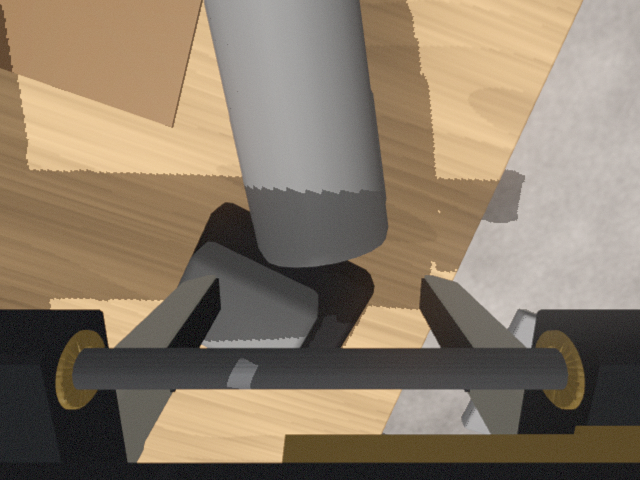

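The wrist picture shows only the bench near the drill, because both moves were refused for missing keys. I'm resending them with all the keys.

>>> apply_moves:
  deltas:
    - {"tx": 0, "ty": 0, "tz": -0.7, "ax": 0, "ay": 0, "az": -0.18, "gripper": 0}
    - {"tx": 0, "ty": 0, "tz": -0.7, "ax": 0, "ay": 0, "az": -0.18, "gripper": 0}
    - {"tx": 0, "ty": 0, "tz": -0.7, "ax": 0, "ay": 0, "az": -0.18, "gripper": 0}
    - {"tx": 0, "ty": 0, "tz": -0.7, "ax": 0, "ay": 0, "az": -0.18, "gripper": 0}
    - {"tx": 0, "ty": 0, "tz": -0.7, "ax": 0, "ay": 0, "az": -0.18, "gripper": 0}
    - {"tx": 0, "ty": 0, "tz": -0.7, "ax": 0, "ay": 0, "az": -0.18, "gripper": 0}
    - {"tx": 0, "ty": 0, "tz": -0.7, "ax": 0, "ay": 0, "az": -0.18, "gripper": 0}
    - {"tx": 0, "ty": 0, "tz": 0, "ax": 0, "ay": 0, "az": 0, "gripper": 0}

```text
time: 1.15
tool_pos: [0.2193, -0.6387, 0.4518]
tool_rot: [-2.152, -2.282, -0.004]
ft_force: [-0.2, 0.7, 0.0]
finger_gap: 0.0931
```

>>> apply_moves:
  deltas:
    - {"tx": 5.3, "ty": 2.2, "tz": 0, "ax": 0, "ay": 0, "az": 0, "gripper": 0}
    - {"tx": 5.3, "ty": 2.2, "tz": 0, "ax": 0, "ay": 0, "az": 0, "gripper": 0}
    - {"tx": 5.3, "ty": 2.2, "tz": 0, "ax": 0, "ay": 0, "az": 0, "gripper": 0}
    - {"tx": 5.3, "ty": 2.2, "tz": 0, "ax": 0, "ay": 0, "az": 0, "gripper": 0}
    - {"tx": 5.3, "ty": 2.2, "tz": 0, "ax": 0, "ay": 0, "az": 0, "gripper": 0}
    - {"tx": 5.3, "ty": 2.2, "tz": 0, "ax": 0, "ay": 0, "az": 0, "gripper": 0}
    - {"tx": 5.3, "ty": 2.2, "tz": 0, "ax": 0, "ay": 0, "az": 0, "gripper": 0}
    - {"tx": 5.3, "ty": 2.2, "tz": 0, "ax": 0, "ay": 0, "az": 0, "gripper": 0}
    - {"tx": 5.3, "ty": 2.2, "tz": 0, "ax": 0, "ay": 0, "az": 0, "gripper": 0}
    - {"tx": 5.3, "ty": 2.2, "tz": 0, "ax": 0, "ay": 0, "az": 0, "gripper": 0}
    - {"tx": 5.3, "ty": 2.2, "tz": 0, "ax": 0, "ay": 0, "az": 0, "gripper": 0}
    - {"tx": 5.3, "ty": 2.2, "tz": 0, "ax": 0, "ay": 0, "az": 0, "gripper": 0}
    - {"tx": 5.3, "ty": 2.2, "tz": 0, "ax": 0, "ay": 0, "az": 0, "gripper": 0}
    - {"tx": 5.3, "ty": 2.2, "tz": 0, "ax": 0, "ay": 0, "az": 0, "gripper": 0}
    - {"tx": 0, "ty": 0, "tz": 0, "ax": 0, "ay": 0, "az": 0, "gripper": 0}
    - {"tx": 0, "ty": 0, "tz": 0, "ax": 0, "ay": 0, "az": 0, "gripper": 0}

```text
time: 3.15
tool_pos: [0.5152, 0.1343, 0.4485]
tool_rot: [-2.244, -2.186, -0.005]
ft_force: [0.1, -0.2, 0.4]
finger_gap: 0.0928
```

```bash
python3 - <<'E'
from h import *
s=manip.observe(); print(s["time"],s["tool_pos"],s["qpos"],delta((.53,.10,.45),down(1.59)))
c,T=cam("wrist"); im=imaging.get_image("wrist"); cv2.imwrite("pics/w2.png",im[:,:,::-1]); np.save("T2.npy",T)
E
```

```text
3.15 [0.51515301 0.13430447 0.44854669] [ 0.20500908 -0.20428295  1.68127919  0.00967146  1.66660302  0.23210879] (array([-3.39,  1.57, -0.18]), array([-0.004, -0.009, -0.045]))
```

View pics/w2.png

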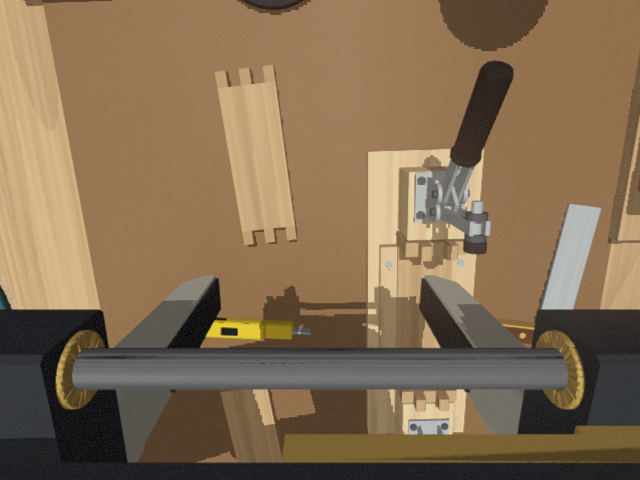

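The view is clear. The cut board runs from about (246,70) to (271,242) and the left clamp grip end is at (495,72). The left joint is at (430,250) and the right joint shows between the gripper parts at (427,398). Next I'll segment the board and zoom in on the joints.

```bash
python3 - <<'E'
from h import *
im=cv2.imread("pics/w2.png"); c=imaging.calibration("wrist"); T=np.load("T2.npy")
roi=np.zeros(im.shape[:2],np.uint8); roi[50:262,195:330]=255
hsv=cv2.cvtColor(im,cv2.COLOR_BGR2HSV); print(hsv[150,255],hsv[150,330])
m=((hsv[:,:,2]>165)&(roi>0)).astype(np.uint8)
n,l,st,_=cv2.connectedComponentsWithStats(m); k=1+st[1:,4].argmax(); print(st[k])
cn=max(cv2.findContours((l==k).astype(np.uint8),0,cv2.CHAIN_APPROX_NONE)[0],key=len)[:,0]
P=np.array([back(c,T,p,.017)[:2] for p in cn.astype(float)],np.float32)
r=cv2.minAreaRect(P*1000); print(r)
a=cv2.resize(im[225:285,375:505],None,fx=5,fy=5,interpolation=2); b=cv2.resize(im[375:435,375:505],None,fx=5,fy=5,interpolation=2)
cv2.imwrite("pics/c1.png",np.vstack([a,b])[:600])
E
```

```text
[ 18  97 205] [ 15 110 158]
[ 215   64   81  181 9081]
((450.3736877441406, 182.68939208984375), (59.07756805419922, 180.48785400390625), 5.035433769226074)
```

View pics/c1.png

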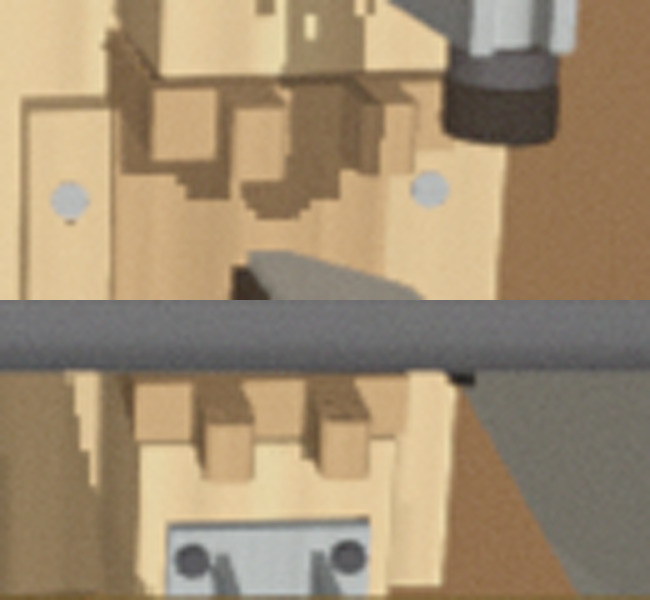

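In the crop, the right joint's finger tops are at pixels (420.6,404.8) and (443.6,404.8). The left joint's tops have right edges at u≈432 and u≈457.4, v≈253. I'll fit the jig pose to these.

```bash
python3 - <<'E'
from h import *
from scipy.optimize import least_squares
c=imaging.calibration("wrist"); T=np.load("T2.npy")
M=np.array([[-.012,-.083,.085],[.012,-.083,.085],[-.00675,.083,.085],[.01725,.083,.085],[-.06,.175,.021],[.06,.175,.021]])
U=np.array([[420.6,404.8],[443.6,404.8],[432,253.4],[457.4,252.2],[368,153],[481,150]])
def w(q):
    r=R.from_euler('z',q[2]).apply(M); return r+[q[0],q[1],0]
def f(q): return (np.array([proj(c,T,p) for p in w(q)])-U)
s=least_squares(lambda q:f(q).ravel(),[.6235,.013,.015],loss='soft_l1'); print(s.x, f(s.x).round(1))
# grasp target: board
b=np.array([.4496,.1827]); print("board above", delta((*b,.26),down(np.pi/2+.088)))
E
```

```text
[0.62607142 0.01328656 0.0092009 ] [[-0.   1. ]
 [ 0.1  0.3]
 [-0.3  0.3]
 [ 0.2  0.7]
 [-1.6 -1.1]
 [ 2.  -2.4]]
board above (array([ 4.52, -6.6 , 18.92]), array([-0.004, -0.009, -0.114]))
```

>>> apply_moves:
  deltas:
    - {"tx": 2.2, "ty": -3.3, "tz": 4, "ax": 0, "ay": 0, "az": 0, "gripper": 0}
    - {"tx": 2.3, "ty": -3.3, "tz": 4, "ax": 0, "ay": 0, "az": 0, "gripper": 0}
    - {"tx": 0, "ty": 0, "tz": 5, "ax": -0.004, "ay": -0.009, "az": -0.114, "gripper": 0}
    - {"tx": 0, "ty": 0, "tz": 5, "ax": 0, "ay": 0, "az": 0, "gripper": 0}
    - {"tx": 0, "ty": 0, "tz": 0, "ax": 0, "ay": 0, "az": 0, "gripper": 0}
    - {"tx": 0, "ty": 0, "tz": 0, "ax": 0, "ay": 0, "az": 0, "gripper": 0}

```text
time: 3.95
tool_pos: [0.4478, 0.1769, 0.2683]
tool_rot: [2.136, 2.298, 0.009]
ft_force: [0.4, 0.9, 1.3]
finger_gap: 0.0927
```

```bash
python3 - <<'E'
from h import *
print(delta((.4496,.1827,.192),down(np.pi/2+.088)))
E
```

```text
(array([0.56, 0.17, 7.63]), array([ 0.007, -0.001, -0.015]))
```

>>> apply_moves:
  deltas:
    - {"tx": 0.6, "ty": 0.2, "tz": 3, "ax": 0.007, "ay": 0, "az": -0.015, "gripper": 0}
    - {"tx": 0, "ty": 0, "tz": 2.5, "ax": 0, "ay": 0, "az": 0, "gripper": 0}
    - {"tx": 0, "ty": 0, "tz": 0, "ax": 0, "ay": 0, "az": 0, "gripper": 0}
    - {"tx": 0, "ty": 0, "tz": 0, "ax": 0, "ay": 0, "az": 0, "gripper": 0}

```text
time: 4.45
tool_pos: [0.4527, 0.1826, 0.2223]
tool_rot: [2.123, 2.309, 0.018]
ft_force: [0.1, -0.0, -0.4]
finger_gap: 0.0926
```

```bash
python3 - <<'E'
from h import *
print(delta((.4496,.1827,.192),down(np.pi/2+.088)))
E
```

```text
(array([ 0.02, -0.35,  3.03]), array([ 0.012, -0.004, -0.004]))
```

>>> apply_moves:
  deltas:
    - {"tx": 0, "ty": -0.3, "tz": 1.5, "ax": 0.012, "ay": -0.004, "az": 0, "gripper": 0}
    - {"tx": 0, "ty": 0, "tz": 1.2, "ax": 0, "ay": 0, "az": 0, "gripper": 0}
    - {"tx": 0, "ty": 0, "tz": 0, "ax": 0, "ay": 0, "az": 0, "gripper": 0}
    - {"tx": 0, "ty": 0, "tz": 0, "ax": 0, "ay": 0, "az": 0, "gripper": 0}
    - {"tx": 0, "ty": 0, "tz": 0, "ax": 0, "ay": 0, "az": 0, "gripper": 0}

```text
time: 5.08
tool_pos: [0.4503, 0.1825, 0.1958]
tool_rot: [2.126, 2.311, 0.002]
ft_force: [0.7, -0.2, 0.3]
finger_gap: 0.0931
```

```bash
python3 - <<'E'
from h import *
print(delta((.4496,.1827,.192),down(np.pi/2+.088)))
E
```

```text
(array([ 0.03, -0.06,  0.38]), array([ 0.002, -0.   , -0.005]))
```

>>> apply_moves:
  newtons: 25
  deltas:
    - {"tx": 0, "ty": 0, "tz": 0.3, "ax": 0, "ay": 0, "az": 0, "gripper": 0}
    - {"tx": 0, "ty": 0, "tz": 0, "ax": 0, "ay": 0, "az": 0, "gripper": 255}
    - {"tx": 0, "ty": 0, "tz": 0, "ax": 0, "ay": 0, "az": 0, "gripper": 255}
    - {"tx": 0, "ty": 0, "tz": 0, "ax": 0, "ay": 0, "az": 0, "gripper": 255}
    - {"tx": 0, "ty": 0, "tz": 0, "ax": 0, "ay": 0, "az": 0, "gripper": 255}
    - {"tx": 0, "ty": 0, "tz": 0, "ax": 0, "ay": 0, "az": 0, "gripper": 255}
    - {"tx": 0, "ty": 0, "tz": 0, "ax": 0, "ay": 0, "az": 0, "gripper": 255}
    - {"tx": 0, "ty": 0, "tz": 0, "ax": 0, "ay": 0, "az": 0, "gripper": 255}

```text
time: 6.08
tool_pos: [0.4504, 0.1825, 0.1931]
tool_rot: [2.126, 2.311, 0.003]
ft_force: [0.3, -0.7, 0.1]
finger_gap: 0.0583
```

```bash
python3 - <<'E'
from h import *
s=manip.observe(); print(s["finger_gap"],s["ft_force"],s["tool_pos"], delta((.4496,.1827,.192),down(np.pi/2+.088)))
E
```

```text
0.05826997423767686 [ 0.32282383 -0.74096071  0.07399896] [0.45038049 0.18252985 0.19306782] (array([ 0.02, -0.08,  0.11]), array([ 0.002, -0.   , -0.005]))
```

>>> apply_moves:
  deltas:
    - {"tx": 0, "ty": 0, "tz": -3, "ax": 0, "ay": 0, "az": 0, "gripper": 255}
    - {"tx": 0, "ty": 0, "tz": -5, "ax": 0, "ay": 0, "az": 0, "gripper": 255}
    - {"tx": 0, "ty": 0, "tz": -5, "ax": 0, "ay": 0, "az": 0.04, "gripper": 255}
    - {"tx": -4, "ty": 0, "tz": 0, "ax": 0, "ay": 0, "az": 0.04, "gripper": 255}
    - {"tx": -4, "ty": 0, "tz": 0, "ax": 0, "ay": 0, "az": 0, "gripper": 255}
    - {"tx": -4, "ty": 0, "tz": 0, "ax": 0, "ay": 0, "az": 0, "gripper": 255}
    - {"tx": -4, "ty": 0, "tz": 0, "ax": 0, "ay": 0, "az": 0, "gripper": 255}
    - {"tx": 0, "ty": 0, "tz": 0, "ax": 0, "ay": 0, "az": 0, "gripper": 255}

```text
time: 7.08
tool_pos: [0.4512, 0.0182, 0.3272]
tool_rot: [2.217, 2.223, 0.002]
ft_force: [0.1, 0.4, -2.0]
finger_gap: 0.0586
```

```bash
python3 - <<'E'
from h import *
s=manip.observe(); print(s["finger_gap"],s["ft_force"], delta((.626,.0133,.320),down(np.pi/2+.009)))
E
```

```text
0.05855516625302014 [ 0.05635302  0.38070238 -2.04397862] (array([-0.54, 17.47,  0.76]), array([ 0.002,  0.001, -0.006]))
```

>>> apply_moves:
  deltas:
    - {"tx": -0.5, "ty": 4, "tz": 0, "ax": 0, "ay": 0, "az": -0.006, "gripper": 255}
    - {"tx": 0, "ty": 4, "tz": 0, "ax": 0, "ay": 0, "az": 0, "gripper": 255}
    - {"tx": 0, "ty": 4, "tz": 0, "ax": 0, "ay": 0, "az": 0, "gripper": 255}
    - {"tx": 0, "ty": 4, "tz": 0, "ax": 0, "ay": 0, "az": 0, "gripper": 255}
    - {"tx": 0, "ty": 1.4, "tz": 0.5, "ax": 0, "ay": 0, "az": 0, "gripper": 255}
    - {"tx": 0, "ty": 0, "tz": 0, "ax": 0, "ay": 0, "az": 0, "gripper": 255}
    - {"tx": 0, "ty": 0, "tz": 0, "ax": 0, "ay": 0, "az": 0, "gripper": 255}

```text
time: 7.95
tool_pos: [0.6296, 0.0189, 0.3216]
tool_rot: [2.21, 2.232, 0.003]
ft_force: [-0.5, 0.6, -0.3]
finger_gap: 0.0583
```

```bash
python3 - <<'E'
from h import *
s=manip.observe(); print(s["finger_gap"],s["ft_force"], delta((.626,.0133,.300),down(np.pi/2+.009)))
c,T=cam("wrist"); im=imaging.get_image("wrist"); np.save("T3.npy",T); cv2.imwrite("pics/w3.png",im[:,:,::-1])
E
```

```text
0.058343380075546764 [-0.48863191  0.64797263 -0.31270748] (array([-0.56, -0.37,  2.16]), array([ 0.001, -0.001,  0.001]))
```

View pics/w3.png

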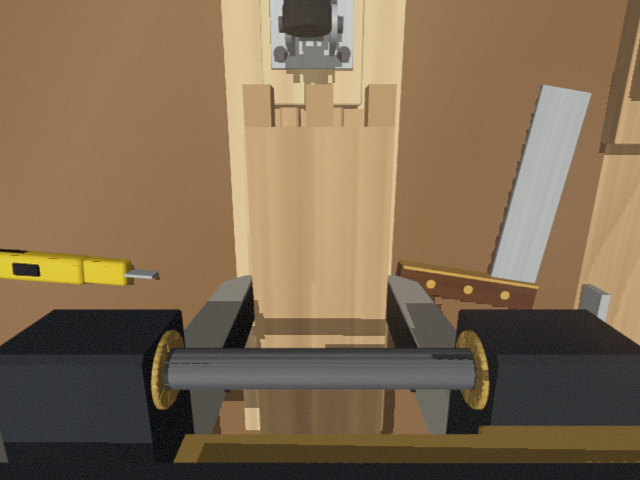

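The board is held above the jig. Its left finger ends are at v≈85 and gap roots at v≈126, and the jig's two fingers are visible through the gaps at u≈290 and 354. I'll zoom in to measure the relative offset.

```bash
python3 - <<'E'
from h import *
im=cv2.imread("pics/w3.png"); cv2.imwrite("pics/c3.png",cv2.resize(im[70:140,230:410],None,fx=4.4,fy=4.4,interpolation=2))
c=imaging.calibration("wrist"); T=np.load("T3.npy"); s=manip.observe()
for x in(-.024,0,.024):
  p=s["tool_pos"]+R.from_rotvec(s["tool_rot"]).apply([.09,x,.176]); q=s["tool_pos"]+R.from_rotvec(s["tool_rot"]).apply([.0745,x,.176]); print("board",x,proj(c,T,p).round(1),proj(c,T,q).round(1))
r=R.from_euler('z',.0092)
for x in(-.012,.012):
  for dx in(-.00525,.00525):
    print("jig",x+dx,[proj(c,T,r.apply([x+dx,y,.085])+[.6261,.0133,0]).round(1) for y in(.076,.090)])
E
```

```text
board -0.024 [252.4  83.4] [254.2 126. ]
board 0 [315.8  83.4] [315.9 126. ]
board 0.024 [379.3  83.4] [377.7 126. ]
jig -0.01725 [array([278.3, 135.1]), array([277.6, 108. ])]
jig -0.00675 [array([297.7, 135.1]), array([297.3, 108. ])]
jig 0.00675 [array([322.5, 135.1]), array([322.6, 108. ])]
jig 0.01725 [array([341.8, 135.1]), array([342.3, 108. ])]
```

View pics/c3.png

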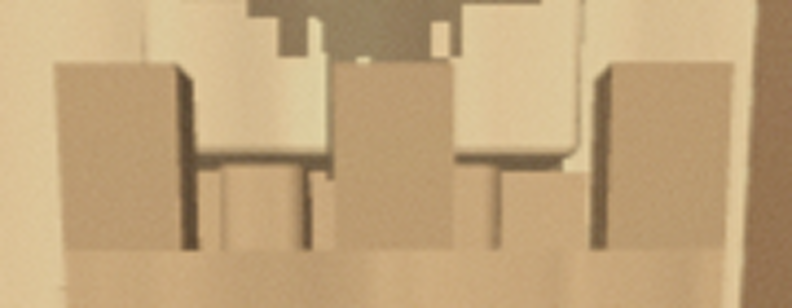

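>>> apply_moves:
  deltas:
    - {"tx": -0.5, "ty": -0.4, "tz": 1.5, "ax": 0, "ay": 0, "az": 0, "gripper": 255}
    - {"tx": 0, "ty": 0, "tz": 1.5, "ax": 0, "ay": 0, "az": 0, "gripper": 255}
    - {"tx": 0, "ty": 0, "tz": 0, "ax": 0, "ay": 0, "az": 0, "gripper": 255}
    - {"tx": 0, "ty": 0, "tz": 0, "ax": 0, "ay": 0, "az": 0, "gripper": 255}

```text
time: 8.5
tool_pos: [0.6237, 0.0133, 0.2898]
tool_rot: [2.21, 2.232, 0.003]
ft_force: [0.3, 0.8, -1.4]
finger_gap: 0.0583
```

```bash
python3 - <<'E'
from h import *
s=manip.observe(); print(s["finger_gap"],s["ft_force"], delta((.6255,.0138,.276),down(np.pi/2+.009)))
E
```

```text
0.058313676798717205 [ 0.32252996  0.82946897 -1.36238564] (array([0.04, 0.18, 1.38]), array([ 0.002, -0.001,  0.001]))
```

>>> apply_moves:
  deltas:
    - {"tx": 0, "ty": 0.2, "tz": 0.9, "ax": 0, "ay": 0, "az": 0, "gripper": 255}
    - {"tx": 0, "ty": 0, "tz": 0, "ax": 0, "ay": 0, "az": 0, "gripper": 255}
    - {"tx": 0, "ty": 0, "tz": 0, "ax": 0, "ay": 0, "az": 0, "gripper": 255}
    - {"tx": 0, "ty": 0, "tz": 0, "ax": 0, "ay": 0, "az": 0, "gripper": 255}

```text
time: 9.0
tool_pos: [0.6261, 0.0134, 0.2807]
tool_rot: [2.21, 2.231, 0.004]
ft_force: [-0.7, 0.8, -0.6]
finger_gap: 0.0579
```

```bash
python3 - <<'E'
from h import *
s=manip.observe(); print(s["finger_gap"],s["ft_force"], delta((.6255,.0138,.261),down(np.pi/2+.009)))
im=imaging.get_image("wrist")[:,:,::-1]; cv2.imwrite("pics/c4.png",cv2.resize(im[40:150,220:420],None,fx=4,fy=4,interpolation=2))
E
```

```text
0.05790628225059055 [-0.68510676  0.75399614 -0.63466188] (array([ 0.03, -0.07,  1.97]), array([ 0.003, -0.001,  0.001]))
```

View pics/c4.png

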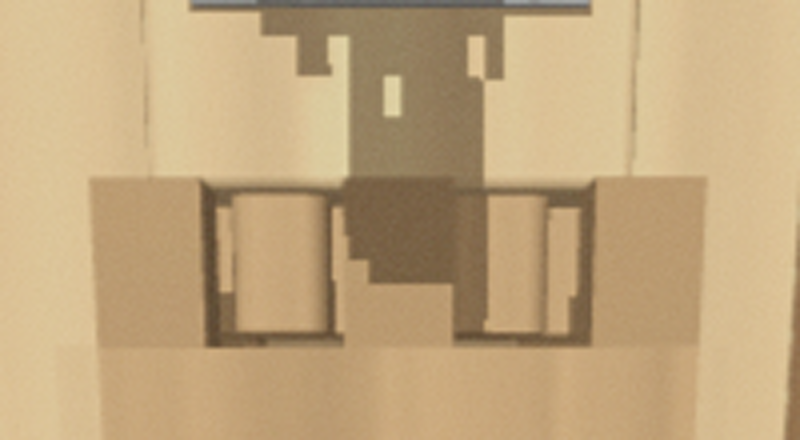

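The jig fingers sit inside the gaps, slightly to the left (finger centres 281 and 504 against gap centres 275 and 522). I'll compute the offset exactly, allowing for perspective.

```bash
python3 - <<'E'
from h import *
c,T=cam("wrist"); s=manip.observe(); Rt=R.from_rotvec(s["tool_rot"])
inv=lambda u,v,z: Rt.inv().apply(back(c,T,(220+u/4,40+v/4),z)-s["tool_pos"])*1000
zb=s["tool_pos"][2]-.176
print("board end",[inv(u,178,zb).round(2) for u in(147,399,650)],"root",inv(275,346,zb).round(2))
print("jig f1", inv(237,262,.084),inv(325,262,.084),"f2 right",inv(548,262,.084)); print("y ends",inv(281,193,.085),inv(281,332,.085))
E
```

```text
board end [array([ 89.61, -22.43, 176.02]), array([ 89.6 ,   1.43, 176.08]), array([ 89.6 ,  25.21, 176.15])] root [ 74.3  -10.64 176.04]
jig f1 [ 83.23891829 -16.18907146 196.85897547] [ 83.23634406  -6.61849395 196.8862253 ] f2 right [ 83.22981723  17.64714273 196.95531565]
y ends [ 90.18716329 -11.18795963 195.87934176] [ 75.91089192 -11.4811121  195.86591169]
```

>>> apply_moves:
  deltas:
    - {"tx": 0.03, "ty": -0.08, "tz": 0, "ax": 0, "ay": 0, "az": 0, "gripper": 255}
    - {"tx": 0, "ty": 0, "tz": 0.5, "ax": 0, "ay": 0, "az": 0, "gripper": 255}
    - {"tx": 0, "ty": 0, "tz": 0.5, "ax": 0, "ay": 0, "az": 0, "gripper": 255}
    - {"tx": 0, "ty": 0, "tz": 0, "ax": 0, "ay": 0, "az": 0, "gripper": 255}
    - {"tx": 0, "ty": 0, "tz": 0, "ax": 0, "ay": 0, "az": 0, "gripper": 255}

```text
time: 9.68
tool_pos: [0.6252, 0.0138, 0.27]
tool_rot: [2.21, 2.231, 0.004]
ft_force: [0.0, 0.2, -0.0]
finger_gap: 0.0584
```

```bash
python3 - <<'E'
from h import *
s=manip.observe(); print(s["ft_force"], s["ft_torque"],delta((.6254,.0137,.261),down(np.pi/2+.009)))
E
```

```text
[ 0.01154526  0.17273267 -0.04049591] [-0.07982544 -0.09832557 -0.00151634] (array([-0.01,  0.01,  0.9 ]), array([ 0.003, -0.001,  0.001]))
```

>>> apply_moves:
  deltas:
    - {"tx": 0, "ty": 0, "tz": 0.4, "ax": 0, "ay": 0, "az": 0, "gripper": 255}
    - {"tx": 0, "ty": 0, "tz": 0.4, "ax": 0, "ay": 0, "az": 0, "gripper": 255}
    - {"tx": 0, "ty": 0, "tz": 0, "ax": 0, "ay": 0, "az": 0, "gripper": 255}
    - {"tx": 0, "ty": 0, "tz": 0.15, "ax": 0, "ay": 0, "az": 0, "gripper": 255}
    - {"tx": 0, "ty": 0, "tz": 0, "ax": 0, "ay": 0, "az": 0, "gripper": 255}

```text
time: 10.3
tool_pos: [0.6254, 0.0138, 0.2614]
tool_rot: [2.209, 2.231, 0.005]
ft_force: [-0.0, -0.1, -0.8]
finger_gap: 0.0583
```

>>> apply_moves:
  deltas:
    - {"tx": 0, "ty": 0, "tz": 0.1, "ax": 0, "ay": 0, "az": 0, "gripper": 255}
    - {"tx": 0, "ty": 0, "tz": 0.1, "ax": 0, "ay": 0, "az": 0, "gripper": 255}
    - {"tx": 0, "ty": 0, "tz": 0.05, "ax": 0, "ay": 0, "az": 0, "gripper": 255}

```text
time: 10.68
tool_pos: [0.6254, 0.0138, 0.2611]
tool_rot: [2.209, 2.231, 0.006]
ft_force: [-2.3, -0.0, 2.6]
finger_gap: 0.0582
```

>>> apply_moves:
  deltas:
    - {"tx": 0, "ty": 0, "tz": 0, "ax": 0, "ay": 0, "az": 0, "gripper": 0}
    - {"tx": 0, "ty": 0, "tz": 0, "ax": 0, "ay": 0, "az": 0, "gripper": 0}
    - {"tx": 0, "ty": 0, "tz": 0, "ax": 0, "ay": 0, "az": 0, "gripper": 0}
    - {"tx": 0, "ty": 0, "tz": 0, "ax": 0, "ay": 0, "az": 0, "gripper": 0}
    - {"tx": 0, "ty": 0, "tz": -2, "ax": 0, "ay": 0, "az": 0, "gripper": 0}
    - {"tx": 0, "ty": 0, "tz": -5, "ax": 0, "ay": 0, "az": 0, "gripper": 0}
    - {"tx": 0, "ty": 0, "tz": 0, "ax": 0, "ay": 0, "az": 0, "gripper": 0}

```text
time: 11.55
tool_pos: [0.6252, 0.0137, 0.3357]
tool_rot: [2.208, 2.23, 0.007]
ft_force: [-0.7, -0.5, -0.3]
finger_gap: 0.0933
```

```bash
python3 - <<'E'
from h import *
s=manip.observe(); print(s["tool_pos"],s["ft_force"],s["finger_gap"])
im=imaging.get_image("wrist")[:,:,::-1]; cv2.imwrite("pics/w5.png",im)
E
```

```text
[0.6251595  0.01372778 0.33572804] [-0.65828135 -0.49783972 -0.27203977] 0.0933329728586358
```

View pics/w5.png

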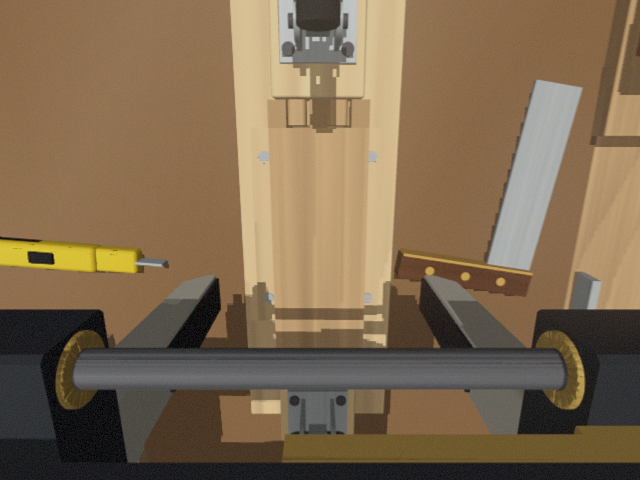

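The board is down and the left joint is interlaced flush, with the finger outlines level at (318,112). The right end is hidden, but the contact height matches the seat. Now the left handle: rise, close the fingers and go outside it.

>>> apply_moves:
  deltas:
    - {"tx": 0, "ty": 0, "tz": -5, "ax": 0, "ay": 0, "az": 0, "gripper": 255}
    - {"tx": 0, "ty": 0, "tz": -5, "ax": 0, "ay": 0, "az": 0, "gripper": 255}
    - {"tx": 0, "ty": 0, "tz": -4, "ax": 0, "ay": 0, "az": 0, "gripper": 255}
    - {"tx": 5.6, "ty": 0, "tz": 0, "ax": 0, "ay": 0, "az": 0, "gripper": 255}
    - {"tx": 5.6, "ty": 0, "tz": 0, "ax": 0, "ay": 0, "az": 0, "gripper": 255}
    - {"tx": 5.6, "ty": 0, "tz": 0, "ax": 0, "ay": 0, "az": 0, "gripper": 255}
    - {"tx": 5.6, "ty": 0, "tz": 0, "ax": 0, "ay": 0, "az": 0, "gripper": 255}
    - {"tx": 5.6, "ty": 0, "tz": 0, "ax": 0, "ay": 0, "az": 0, "gripper": 255}
    - {"tx": 0, "ty": 0, "tz": 0, "ax": 0, "ay": 0, "az": 0, "gripper": 255}
    - {"tx": 0, "ty": 0, "tz": 0, "ax": 0, "ay": 0, "az": 0, "gripper": 255}

```text
time: 12.85
tool_pos: [0.6209, 0.3013, 0.4753]
tool_rot: [-2.211, -2.228, 0.005]
ft_force: [-0.2, 0.3, 0.1]
finger_gap: 0.0011
```

```bash
python3 - <<'E'
from h import *
s=manip.observe(); print(s["finger_gap"],s["qpos"].round(2),delta((.6242,.297,.346),down(np.pi/2+.009)))
E
```

```text
0.0011263395568796596 [0.41 0.14 1.3  0.   1.7  0.41] (array([-0.42,  0.38, 12.92]), array([-0.004,  0.   , -0.001]))
```

>>> apply_moves:
  deltas:
    - {"tx": 0, "ty": 0.35, "tz": 4.3, "ax": 0, "ay": 0, "az": 0, "gripper": 255}
    - {"tx": 0, "ty": 0, "tz": 4.3, "ax": 0, "ay": 0, "az": 0, "gripper": 255}
    - {"tx": 0, "ty": 0, "tz": 4.3, "ax": 0, "ay": 0, "az": 0, "gripper": 255}
    - {"tx": 0, "ty": 0, "tz": 0, "ax": 0, "ay": 0, "az": 0, "gripper": 255}
    - {"tx": -1.5, "ty": 0, "tz": 0, "ax": 0, "ay": 0, "az": 0, "gripper": 255}
    - {"tx": -1.5, "ty": 0, "tz": 0, "ax": 0, "ay": 0, "az": 0, "gripper": 255}
    - {"tx": -1.5, "ty": 0, "tz": 0, "ax": 0, "ay": 0, "az": 0, "gripper": 255}

```text
time: 13.72
tool_pos: [0.6252, 0.2496, 0.3527]
tool_rot: [-2.216, -2.223, -0.018]
ft_force: [-4.3, 49.7, 36.7]
finger_gap: 0.0008
```

```bash
python3 - <<'E'
from h import *
s=manip.observe(); print(s["ft_force"],delta((.6245,.173,.346),down(np.pi/2+.009)))
E
```

```text
[-4.33086232 49.72732378 36.66872344] (array([-7.66, -0.1 ,  0.59]), array([ 0.006, -0.01 , -0.006]))
```

The push has friction-locked on the grip end, with the force along the handle. I'll back off, then come under the grip and swing it up and inward along the arc.

>>> apply_moves:
  deltas:
    - {"tx": 1.5, "ty": 0, "tz": 0, "ax": 0, "ay": 0, "az": 0, "gripper": 255}
    - {"tx": 0.5, "ty": 0, "tz": 0, "ax": 0, "ay": 0, "az": 0, "gripper": 255}
    - {"tx": 0, "ty": 0, "tz": 0, "ax": 0, "ay": 0, "az": 0, "gripper": 255}

```text
time: 14.1
tool_pos: [0.6254, 0.2677, 0.3575]
tool_rot: [-2.219, -2.223, -0.027]
ft_force: [-0.1, 0.1, 0.6]
finger_gap: 0.0005
```

```bash
python3 - <<'E'
from h import *
s=manip.observe(); print(s["ft_force"],s["tool_pos"],delta((.6245,.173,.346),down(np.pi/2+.009)))
im=imaging.get_image("scene")[:,:,::-1]; cv2.imwrite("pics/s2.png",cv2.resize(im[120:370,230:480],None,fx=2.4,fy=2.4,interpolation=2))
E
```

```text
[-0.08846668  0.1475089   0.57945461] [0.62535116 0.26773397 0.3575392 ] (array([-9.49, -0.12,  1.04]), array([ 0.012, -0.012, -0.007]))
```

View pics/s2.png

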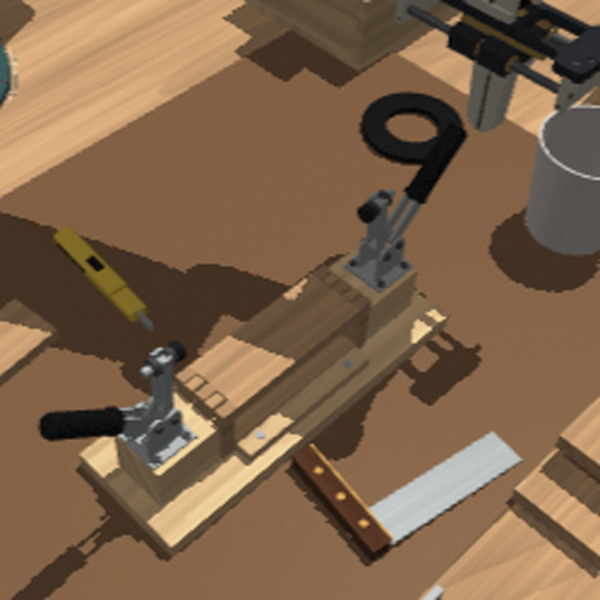

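The scene view shows the board seated at both ends with both handles still open, and nothing else disturbed. I'll straddle the left grip with the jaws (they open along x), hold it lightly and carry it round the arc.

>>> apply_moves:
  newtons: 25
  deltas:
    - {"tx": 0, "ty": 0, "tz": -4, "ax": 0.012, "ay": -0.012, "az": 0, "gripper": 0}
    - {"tx": 0, "ty": 0, "tz": -3, "ax": 0, "ay": 0, "az": 0, "gripper": 0}
    - {"tx": -2.2, "ty": 0, "tz": 0, "ax": 0, "ay": 0, "az": 0, "gripper": 0}
    - {"tx": -2.1, "ty": 0, "tz": 0, "ax": 0, "ay": 0, "az": 0, "gripper": 0}
    - {"tx": 0, "ty": 0, "tz": 0, "ax": 0, "ay": 0, "az": 0, "gripper": 0}
    - {"tx": 0, "ty": 0, "tz": 0, "ax": 0, "ay": 0, "az": 0, "gripper": 0}

```text
time: 14.9
tool_pos: [0.6253, 0.2191, 0.424]
tool_rot: [-2.22, -2.22, 0.012]
ft_force: [0.4, -0.2, -0.1]
finger_gap: 0.0561
```

```bash
python3 - <<'E'
from h import *
s=manip.observe(); print(s["finger_gap"],delta((.625,.2244,.333),down(np.pi/2+.009)))
E
```

```text
0.05611904210582017 (array([0.56, 0.04, 9.1 ]), array([-0.007,  0.004, -0.009]))
```

>>> apply_moves:
  deltas:
    - {"tx": 0.5, "ty": 0, "tz": 0, "ax": -0.007, "ay": 0.004, "az": -0.009, "gripper": 0}
    - {"tx": 0, "ty": 0, "tz": 0, "ax": 0, "ay": 0, "az": 0, "gripper": 0}
    - {"tx": 0, "ty": 0, "tz": 3, "ax": 0, "ay": 0, "az": 0, "gripper": 0}
    - {"tx": 0, "ty": 0, "tz": 3, "ax": 0, "ay": 0, "az": 0, "gripper": 0}
    - {"tx": 0, "ty": 0, "tz": 3, "ax": 0, "ay": 0, "az": 0, "gripper": 0}
    - {"tx": 0, "ty": 0, "tz": 0, "ax": 0, "ay": 0, "az": 0, "gripper": 0}
    - {"tx": 0, "ty": 0, "tz": 0, "ax": 0, "ay": 0, "az": 0, "gripper": 255}
    - {"tx": 0, "ty": 0, "tz": 0, "ax": 0, "ay": 0, "az": 0, "gripper": 255}
    - {"tx": 0, "ty": 0, "tz": 0, "ax": 0, "ay": 0, "az": 0, "gripper": 255}
    - {"tx": 0, "ty": 0, "tz": 0, "ax": 0, "ay": 0, "az": 0, "gripper": 255}
    - {"tx": 0, "ty": 0, "tz": 0, "ax": 0, "ay": 0, "az": 0, "gripper": 255}
    - {"tx": 0, "ty": 0, "tz": 0, "ax": 0, "ay": 0, "az": 0, "gripper": 255}

```text
time: 16.4
tool_pos: [0.6254, 0.227, 0.3359]
tool_rot: [2.205, 2.234, 0.008]
ft_force: [0.8, 0.3, -0.2]
finger_gap: 0.0374
```

```bash
python3 - <<'E'
from h import *
s=manip.observe(); print(s["finger_gap"],s["ft_force"],s["tool_pos"],delta((.625,.2244,.333),down(np.pi/2+.009)))
p=np.array([.1553,.105]); g=s["tool_pos"][1:]-[0,.167]
v=g-p; r=np.hypot(*v); th=np.arctan2(*v); print("r,th",r,th)
for t in np.linspace(th,-.03,11)[1:]: print((np.array([np.sin(t),np.cos(t)])*r+p+[0,.167]).round(4))
E
```

```text
0.03736410558087953 [ 0.82472215  0.33144383 -0.20858473] [0.62540209 0.22703314 0.33588164] (array([-0.26, -0.05,  0.29]), array([ 0.005, -0.002,  0.004]))
r,th 0.09605470864149109 0.8432291758526125
[0.2212 0.3419]
[0.2148 0.3474]
[0.208  0.3523]
[0.2008 0.3566]
[0.1933 0.3602]
[0.1855 0.3632]
[0.1774 0.3655]
[0.1691 0.3671]
[0.1608 0.3679]
[0.1524 0.368 ]
```

Still closing; let it reach the grip.

>>> apply_moves:
  deltas:
    - {"tx": 0, "ty": 0, "tz": 0, "ax": 0, "ay": 0, "az": 0, "gripper": 255}
    - {"tx": 0, "ty": 0, "tz": 0, "ax": 0, "ay": 0, "az": 0, "gripper": 255}
    - {"tx": 0, "ty": 0, "tz": 0, "ax": 0, "ay": 0, "az": 0, "gripper": 255}
    - {"tx": 0, "ty": 0, "tz": 0, "ax": 0, "ay": 0, "az": 0, "gripper": 255}

```text
time: 16.9
tool_pos: [0.624, 0.2274, 0.3354]
tool_rot: [-2.204, -2.235, -0.0]
ft_force: [0.6, -0.4, 0.4]
finger_gap: 0.0193
```

>>> apply_moves:
  deltas:
    - {"tx": -0.58, "ty": 0, "tz": -0.6, "ax": 0, "ay": 0, "az": 0, "gripper": 255}
    - {"tx": -0.64, "ty": 0, "tz": -0.55, "ax": 0, "ay": 0, "az": 0, "gripper": 255}
    - {"tx": -0.68, "ty": 0, "tz": -0.5, "ax": 0, "ay": 0, "az": 0, "gripper": 255}
    - {"tx": -0.72, "ty": 0, "tz": -0.43, "ax": 0, "ay": 0, "az": 0, "gripper": 255}
    - {"tx": -0.75, "ty": 0, "tz": -0.36, "ax": 0, "ay": 0, "az": 0, "gripper": 255}
    - {"tx": 0, "ty": 0, "tz": 0, "ax": 0, "ay": 0, "az": 0, "gripper": 255}

```text
time: 17.65
tool_pos: [0.6247, 0.1913, 0.3593]
tool_rot: [-2.204, -2.233, 0.001]
ft_force: [0.2, -2.5, -4.5]
finger_gap: 0.0194
```

```bash
cat > arc.py <<'E'
from h import *
import sys
sg=float(sys.argv[1]); r=float(sys.argv[2]); n=int(sys.argv[3]); end=float(sys.argv[4])
s=manip.observe(); print(s["finger_gap"],s["ft_force"].round(1),s["tool_pos"].round(4),delta(s["tool_pos"],down(np.pi/2+.009))[1])
p=np.array([.0133+sg*.142,.105]); g=s["tool_pos"][1:]-[0,.167]
v=g-p; th=np.arctan2(sg*v[0],v[1]); print("r,th",np.hypot(*v),th)
q=g
for t in np.linspace(th,end,n+1)[1:]:
    k=np.array([sg*np.sin(t),np.cos(t)])*r+p; d=(k-q)*100; q=k; print("tx %.2f tz %.2f"%(d[0],-d[1]))
E
python3 arc.py 1 .096 6 -.03
```

```text
0.019423422555168882 [ 0.2 -2.5 -4.5] [0.6247 0.1913 0.3593] [-0.004 -0.002  0.004]
r,th 0.09443253834958641 0.39064291429754083
tx -0.57 tz -0.38
tx -0.65 tz -0.19
tx -0.66 tz -0.14
tx -0.67 tz -0.10
tx -0.67 tz -0.05
tx -0.67 tz -0.00
```

>>> apply_moves:
  deltas:
    - {"tx": -0.6, "ty": 0, "tz": -0.25, "ax": 0, "ay": 0, "az": 0, "gripper": 255}
    - {"tx": -0.65, "ty": 0, "tz": -0.19, "ax": 0, "ay": 0, "az": 0, "gripper": 255}
    - {"tx": -0.66, "ty": 0, "tz": -0.14, "ax": 0, "ay": 0, "az": 0, "gripper": 255}
    - {"tx": -0.67, "ty": 0, "tz": -0.1, "ax": 0, "ay": 0, "az": 0, "gripper": 255}
    - {"tx": -0.67, "ty": 0, "tz": -0.05, "ax": 0, "ay": 0, "az": 0, "gripper": 255}
    - {"tx": 0, "ty": 0, "tz": 0, "ax": 0, "ay": 0, "az": 0, "gripper": 255}

```text
time: 18.4
tool_pos: [0.6249, 0.1575, 0.3678]
tool_rot: [-2.202, -2.234, -0.001]
ft_force: [1.2, -2.5, -6.8]
finger_gap: 0.0188
```

```bash
python3 arc.py 1 .0955 2 -.03
```

```text
0.01875918310665751 [ 1.2 -2.5 -6.8] [0.6249 0.1575 0.3678] [-0.003 -0.004  0.005]
r,th 0.09584692955855384 0.022535425397463744
tx -0.25 tz 0.03
tx -0.25 tz 0.00
```

Pushing on until the stop shows as a +y force.

>>> apply_moves:
  deltas:
    - {"tx": -0.25, "ty": 0, "tz": 0, "ax": 0, "ay": 0, "az": 0, "gripper": 255}
    - {"tx": -0.25, "ty": 0, "tz": 0, "ax": 0, "ay": 0, "az": 0, "gripper": 255}
    - {"tx": -0.2, "ty": 0, "tz": 0, "ax": 0, "ay": 0, "az": 0, "gripper": 255}

```text
time: 18.77
tool_pos: [0.6249, 0.1511, 0.3681]
tool_rot: [-2.199, -2.234, -0.004]
ft_force: [2.1, 5.9, -6.0]
finger_gap: 0.0175
```

The gap shrank to 17.5 mm, so the pads may be slipping round the grip. I'll release and finish with a push from outside, where there is no lock-up at this angle.

>>> apply_moves:
  deltas:
    - {"tx": 0, "ty": 0, "tz": 0, "ax": 0, "ay": 0, "az": 0, "gripper": 0}
    - {"tx": 0, "ty": 0, "tz": 0, "ax": 0, "ay": 0, "az": 0, "gripper": 0}
    - {"tx": 0, "ty": 0, "tz": 0, "ax": 0, "ay": 0, "az": 0, "gripper": 0}
    - {"tx": 0, "ty": 0, "tz": -4, "ax": 0, "ay": 0, "az": 0, "gripper": 0}
    - {"tx": 0, "ty": 0, "tz": -4, "ax": 0, "ay": 0, "az": 0, "gripper": 0}
    - {"tx": 3, "ty": 0, "tz": 0, "ax": 0, "ay": 0, "az": 0, "gripper": 255}
    - {"tx": 3, "ty": 0, "tz": 0, "ax": 0, "ay": 0, "az": 0, "gripper": 255}
    - {"tx": 0, "ty": 0, "tz": 0, "ax": 0, "ay": 0, "az": 0, "gripper": 255}
    - {"tx": 0, "ty": 0, "tz": 0, "ax": 0, "ay": 0, "az": 0, "gripper": 255}
    - {"tx": 0, "ty": 0, "tz": 0, "ax": 0, "ay": 0, "az": 0, "gripper": 255}
    - {"tx": 0, "ty": 0, "tz": 0, "ax": 0, "ay": 0, "az": 0, "gripper": 255}

```text
time: 20.15
tool_pos: [0.6241, 0.2099, 0.4537]
tool_rot: [-2.204, -2.234, -0.006]
ft_force: [-0.3, -0.2, 0.4]
finger_gap: 0.012
```

```bash
python3 - <<'E'
from h import *
s=manip.observe(); print(s["finger_gap"],s["ft_force"],delta((.6247,.21,.360),down(np.pi/2+.009)))
E
```

```text
0.012028422173121105 [-0.32087262 -0.23811243  0.44293678] (array([-0.03,  0.06,  9.37]), array([ 0.   , -0.005,  0.004]))
```

>>> apply_moves:
  deltas:
    - {"tx": 0, "ty": 0, "tz": 3, "ax": 0, "ay": 0, "az": 0, "gripper": 255}
    - {"tx": 0, "ty": 0, "tz": 3, "ax": 0, "ay": 0, "az": 0, "gripper": 255}
    - {"tx": 0, "ty": 0, "tz": 3, "ax": 0, "ay": 0, "az": 0, "gripper": 255}
    - {"tx": -1, "ty": 0, "tz": 0, "ax": 0, "ay": 0, "az": 0, "gripper": 255}
    - {"tx": -1, "ty": 0, "tz": 0, "ax": 0, "ay": 0, "az": 0, "gripper": 255}
    - {"tx": -0.5, "ty": 0, "tz": 0, "ax": 0, "ay": 0, "az": 0, "gripper": 255}

```text
time: 20.9
tool_pos: [0.6248, 0.1816, 0.3646]
tool_rot: [-2.208, -2.233, -0.01]
ft_force: [-1.3, 2.1, -2.0]
finger_gap: 0.0007
```

>>> apply_moves:
  deltas:
    - {"tx": -0.3, "ty": 0, "tz": 0, "ax": 0, "ay": 0, "az": 0, "gripper": 255}
    - {"tx": -0.3, "ty": 0, "tz": 0, "ax": 0, "ay": 0, "az": 0, "gripper": 255}

```text
time: 21.15
tool_pos: [0.6249, 0.175, 0.366]
tool_rot: [-2.209, -2.233, -0.013]
ft_force: [-0.9, 2.8, -2.2]
finger_gap: 0.0006
```

>>> apply_moves:
  deltas:
    - {"tx": -0.3, "ty": 0, "tz": 0, "ax": 0, "ay": 0, "az": 0, "gripper": 255}

```text
time: 21.28
tool_pos: [0.6248, 0.1728, 0.3661]
tool_rot: [-2.206, -2.232, -0.017]
ft_force: [0.9, 24.2, -5.6]
finger_gap: 0.0005
```

>>> apply_moves:
  deltas:
    - {"tx": -0.2, "ty": 0, "tz": 0, "ax": 0, "ay": 0, "az": 0, "gripper": 255}

```text
time: 21.4
tool_pos: [0.6247, 0.1721, 0.3662]
tool_rot: [-2.203, -2.232, -0.022]
ft_force: [1.2, 22.9, -4.3]
finger_gap: 0.0006
```

Left handle is against its stop: hard 24 N at exactly the upright contact position. Now the right one.

>>> apply_moves:
  deltas:
    - {"tx": 1.5, "ty": 0, "tz": 0, "ax": 0, "ay": 0, "az": 0, "gripper": 255}
    - {"tx": 0.5, "ty": 0, "tz": -4, "ax": 0, "ay": -0.015, "az": 0, "gripper": 255}
    - {"tx": 0, "ty": 0, "tz": -5, "ax": 0, "ay": 0, "az": 0, "gripper": 255}
    - {"tx": -5.5, "ty": 0, "tz": 0, "ax": 0, "ay": 0, "az": 0, "gripper": 0}
    - {"tx": -5.5, "ty": 0, "tz": 0, "ax": 0, "ay": 0, "az": 0, "gripper": 0}
    - {"tx": -5.5, "ty": 0, "tz": 0, "ax": 0, "ay": 0, "az": 0, "gripper": 0}
    - {"tx": -5.5, "ty": 0, "tz": 0, "ax": 0, "ay": 0, "az": 0, "gripper": 0}
    - {"tx": -5.5, "ty": 0, "tz": 0, "ax": 0, "ay": 0, "az": 0, "gripper": 0}
    - {"tx": -5.5, "ty": 0, "tz": 0, "ax": 0, "ay": 0, "az": 0, "gripper": 0}
    - {"tx": -5.5, "ty": 0, "tz": 0, "ax": 0, "ay": 0, "az": 0, "gripper": 0}
    - {"tx": 0, "ty": 0, "tz": 0, "ax": 0, "ay": 0, "az": 0, "gripper": 0}
    - {"tx": 0, "ty": 0, "tz": 0, "ax": 0, "ay": 0, "az": 0, "gripper": 0}

```text
time: 22.9
tool_pos: [0.6297, -0.2003, 0.4645]
tool_rot: [2.195, 2.23, 0.002]
ft_force: [0.1, 0.5, -0.1]
finger_gap: 0.0859
```

```bash
python3 - <<'E'
from h import *
s=manip.observe(); print(s["finger_gap"],s["ft_force"],delta((.6275,-.198,.333),down(np.pi/2+.009)))
c,T=cam("wrist"); np.save("T6.npy",T); im=imaging.get_image("wrist")[:,:,::-1]; cv2.imwrite("pics/w6.png",im)
E
```

```text
0.08592514732401275 [ 0.12685629  0.53142519 -0.11576967] (array([ 0.34, -0.35, 13.15]), array([0.01 , 0.008, 0.007]))
```

View pics/w6.png

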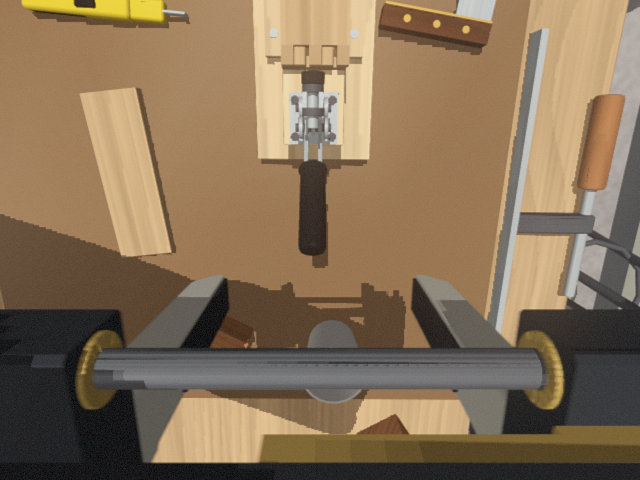

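The right handle is open, with its grip running from (312,165) to (312,252). The board is interlaced at its right end too, at (315,55). I'll check the handle angle from the grip's end pixel.

```bash
python3 - <<'E'
from h import *
from scipy.optimize import brentq
c=imaging.calibration("wrist"); T=np.load("T6.npy")
P=lambda th,r,x=.6274: proj(c,T,[x,-.1287-r*np.sin(th),.105+r*np.cos(th)])
for th in(.8,.85,.9): print(th,P(th,.115),[proj(c,T,[.6274,-.1287-.115*np.sin(th)-s*.01*np.cos(th),.105+.115*np.cos(th)-s*.01*np.sin(th)]).round(1) for s in(-1,1)])
E
```

```text
0.8 [310.32744491 249.74261202] [array([310.3, 243.3]), array([310.4, 255.8])]
0.85 [310.35860604 253.10464951] [array([310.3, 247.5]), array([310.4, 258.4])]
0.9 [310.39468072 255.9804523 ] [array([310.3, 251.2]), array([310.5, 260.4])]
```

>>> apply_moves:
  deltas:
    - {"tx": 0.55, "ty": -0.2, "tz": 0, "ax": 0.01, "ay": 0.008, "az": 0.007, "gripper": 0}
    - {"tx": 0, "ty": 0, "tz": 4.2, "ax": 0, "ay": 0, "az": 0, "gripper": 0}
    - {"tx": 0, "ty": 0, "tz": 4.2, "ax": 0, "ay": 0, "az": 0, "gripper": 0}
    - {"tx": 0, "ty": 0, "tz": 4.2, "ax": 0, "ay": 0, "az": 0, "gripper": 0}
    - {"tx": 0, "ty": 0, "tz": 0, "ax": 0, "ay": 0, "az": 0, "gripper": 0}
    - {"tx": 0, "ty": 0, "tz": 0, "ax": 0, "ay": 0, "az": 0, "gripper": 0}

```text
time: 23.7
tool_pos: [0.6279, -0.1869, 0.3396]
tool_rot: [2.204, 2.237, 0.002]
ft_force: [0.5, 0.5, 0.0]
finger_gap: 0.0929
```

```bash
python3 - <<'E'
from h import *
s=manip.observe(); print(s["finger_gap"],s["ft_force"],delta((.628,-.1947,.336),down(np.pi/2+.009)))
E
```

```text
0.09289341074983423 [0.50396378 0.49253697 0.03882486] (array([-0.78, -0.01,  0.36]), array([0.002, 0.   , 0.006]))
```

>>> apply_moves:
  newtons: 30
  deltas:
    - {"tx": -0.8, "ty": 0, "tz": 0.3, "ax": 0, "ay": 0, "az": 0, "gripper": 0}
    - {"tx": 0, "ty": 0, "tz": 0, "ax": 0, "ay": 0, "az": 0, "gripper": 255}
    - {"tx": 0, "ty": 0, "tz": 0, "ax": 0, "ay": 0, "az": 0, "gripper": 255}
    - {"tx": 0, "ty": 0, "tz": 0, "ax": 0, "ay": 0, "az": 0, "gripper": 255}
    - {"tx": 0, "ty": 0, "tz": 0, "ax": 0, "ay": 0, "az": 0, "gripper": 255}
    - {"tx": 0, "ty": 0, "tz": 0, "ax": 0, "ay": 0, "az": 0, "gripper": 255}
    - {"tx": 0, "ty": 0, "tz": 0, "ax": 0, "ay": 0, "az": 0, "gripper": 255}
    - {"tx": 0, "ty": 0, "tz": 0, "ax": 0, "ay": 0, "az": 0, "gripper": 255}
    - {"tx": 0, "ty": 0, "tz": 0, "ax": 0, "ay": 0, "az": 0, "gripper": 255}
    - {"tx": 0, "ty": 0, "tz": 0, "ax": 0, "ay": 0, "az": 0, "gripper": 255}
    - {"tx": 0, "ty": 0, "tz": 0, "ax": 0, "ay": 0, "az": 0, "gripper": 255}
    - {"tx": 0, "ty": 0, "tz": 0, "ax": 0, "ay": 0, "az": 0, "gripper": 255}

```text
time: 25.2
tool_pos: [0.627, -0.1957, 0.3406]
tool_rot: [2.205, 2.236, -0.002]
ft_force: [-1.6, -0.1, 0.1]
finger_gap: 0.0191
```

```bash
python3 arc.py -1 .092 9 0
```

```text
0.019125545055856254 [-1.6 -0.1  0.1] [ 0.627  -0.1957  0.3406] [-0.     0.002  0.005]
r,th 0.09594849128499182 0.7736013918615304
tx 0.86 tz -0.25
tx 0.63 tz -0.48
tx 0.67 tz -0.42
tx 0.70 tz -0.36
tx 0.73 tz -0.30
tx 0.76 tz -0.23
tx 0.77 tz -0.17
tx 0.78 tz -0.10
tx 0.79 tz -0.03
```

>>> apply_moves:
  deltas:
    - {"tx": 0.6, "ty": 0, "tz": -0.56, "ax": 0, "ay": 0, "az": 0, "gripper": 255}
    - {"tx": 0.65, "ty": 0, "tz": -0.5, "ax": 0, "ay": 0, "az": 0, "gripper": 255}
    - {"tx": 0.69, "ty": 0, "tz": -0.44, "ax": 0, "ay": 0, "az": 0, "gripper": 255}
    - {"tx": 0.72, "ty": 0, "tz": -0.38, "ax": 0, "ay": 0, "az": 0, "gripper": 255}
    - {"tx": 0.76, "ty": 0, "tz": -0.31, "ax": 0, "ay": 0, "az": 0, "gripper": 255}

```text
time: 25.82
tool_pos: [0.6268, -0.1624, 0.3615]
tool_rot: [2.204, 2.231, -0.009]
ft_force: [0.7, -6.3, -1.0]
finger_gap: 0.0194
```

```bash
python3 arc.py -1 .096 4 0
```

```text
0.019384807226670794 [ 0.7 -6.3 -1. ] [ 0.6268 -0.1624  0.3615] [-0.001  0.008  0.003]
r,th 0.09563988845150538 0.36009547104029177
tx 0.81 tz -0.30
tx 0.84 tz -0.19
tx 0.86 tz -0.12
tx 0.86 tz -0.04
```

>>> apply_moves:
  deltas:
    - {"tx": 0.8, "ty": 0, "tz": -0.28, "ax": 0, "ay": 0, "az": 0, "gripper": 255}
    - {"tx": 0.83, "ty": 0, "tz": -0.19, "ax": 0, "ay": 0, "az": 0, "gripper": 255}
    - {"tx": 0.85, "ty": 0, "tz": -0.12, "ax": 0, "ay": 0, "az": 0, "gripper": 255}
    - {"tx": 0.6, "ty": 0, "tz": -0.02, "ax": 0, "ay": 0, "az": 0, "gripper": 255}
    - {"tx": 0, "ty": 0, "tz": 0, "ax": 0, "ay": 0, "az": 0, "gripper": 0}
    - {"tx": 0, "ty": 0, "tz": 0, "ax": 0, "ay": 0, "az": 0, "gripper": 0}
    - {"tx": 0, "ty": 0, "tz": 0, "ax": 0, "ay": 0, "az": 0, "gripper": 0}
    - {"tx": 0, "ty": 0, "tz": -4, "ax": 0, "ay": 0, "az": 0, "gripper": 0}
    - {"tx": 0, "ty": 0, "tz": -4.5, "ax": 0, "ay": 0, "az": 0, "gripper": 0}
    - {"tx": -3, "ty": 0, "tz": 0, "ax": 0, "ay": 0, "az": 0, "gripper": 255}
    - {"tx": -3, "ty": 0, "tz": 0, "ax": 0, "ay": 0, "az": 0, "gripper": 255}
    - {"tx": 0, "ty": 0, "tz": 0, "ax": 0, "ay": 0, "az": 0, "gripper": 255}
    - {"tx": 0, "ty": 0, "tz": 0, "ax": 0, "ay": 0, "az": 0, "gripper": 255}
    - {"tx": 0, "ty": 0, "tz": 0, "ax": 0, "ay": 0, "az": 0, "gripper": 255}
    - {"tx": 0, "ty": 0, "tz": 0, "ax": 0, "ay": 0, "az": 0, "gripper": 255}

```text
time: 27.7
tool_pos: [0.6271, -0.1906, 0.4567]
tool_rot: [2.201, 2.229, -0.014]
ft_force: [-0.3, -0.1, -0.6]
finger_gap: 0.0077
```

```bash
python3 - <<'E'
from h import *
s=manip.observe(); print(s["finger_gap"],s["ft_force"],delta((.6275,-.188,.362),down(np.pi/2+.009)))
E
```

```text
0.007689523574632838 [-0.3496095  -0.1246037  -0.61950337] (array([0.38, 0.04, 9.46]), array([-0.   ,  0.012,  0.004]))
```

>>> apply_moves:
  deltas:
    - {"tx": 0, "ty": 0, "tz": 3, "ax": 0, "ay": 0.012, "az": 0, "gripper": 255}
    - {"tx": 0, "ty": 0, "tz": 3, "ax": 0, "ay": 0, "az": 0, "gripper": 255}
    - {"tx": 0, "ty": 0, "tz": 3, "ax": 0, "ay": 0, "az": 0, "gripper": 255}
    - {"tx": 1.2, "ty": 0, "tz": 0, "ax": 0, "ay": 0, "az": 0, "gripper": 255}
    - {"tx": 1.2, "ty": 0, "tz": 0, "ax": 0, "ay": 0, "az": 0, "gripper": 255}
    - {"tx": 0.7, "ty": 0, "tz": 0, "ax": 0, "ay": 0, "az": 0, "gripper": 255}

```text
time: 28.45
tool_pos: [0.6269, -0.1562, 0.368]
tool_rot: [2.203, 2.235, 0.002]
ft_force: [-1.8, -2.1, -1.4]
finger_gap: 0.0005
```

>>> apply_moves:
  deltas:
    - {"tx": 0.3, "ty": 0, "tz": 0, "ax": 0, "ay": 0, "az": 0, "gripper": 255}
    - {"tx": 0.3, "ty": 0, "tz": 0, "ax": 0, "ay": 0, "az": 0, "gripper": 255}

```text
time: 28.7
tool_pos: [0.6268, -0.1492, 0.3694]
tool_rot: [2.201, 2.235, 0.003]
ft_force: [-0.4, -2.2, -1.6]
finger_gap: 0.0005
```

>>> apply_moves:
  deltas:
    - {"tx": 0.3, "ty": 0, "tz": 0, "ax": 0, "ay": 0, "az": 0, "gripper": 255}

```text
time: 28.82
tool_pos: [0.6267, -0.1463, 0.3696]
tool_rot: [2.201, 2.234, 0.002]
ft_force: [0.2, -10.1, -1.3]
finger_gap: 0.0002
```

>>> apply_moves:
  deltas:
    - {"tx": 0.2, "ty": 0, "tz": 0, "ax": 0, "ay": 0, "az": 0, "gripper": 255}

```text
time: 28.95
tool_pos: [0.6267, -0.1453, 0.3697]
tool_rot: [2.2, 2.231, -0.001]
ft_force: [0.5, -22.7, -2.9]
finger_gap: 0.0008
```

>>> apply_moves:
  deltas:
    - {"tx": -1.5, "ty": 0, "tz": 0, "ax": 0, "ay": 0, "az": 0, "gripper": 255}
    - {"tx": -1.5, "ty": 0, "tz": -3, "ax": 0, "ay": 0, "az": 0, "gripper": 255}
    - {"tx": 0, "ty": 0, "tz": -5, "ax": 0, "ay": 0, "az": 0, "gripper": 255}
    - {"tx": 0, "ty": 0, "tz": -5, "ax": 0, "ay": 0, "az": 0, "gripper": 255}
    - {"tx": -4, "ty": -4, "tz": 0, "ax": 0, "ay": 0, "az": 0, "gripper": 255}
    - {"tx": -4, "ty": -4, "tz": 0, "ax": 0, "ay": 0, "az": 0, "gripper": 255}
    - {"tx": -4, "ty": -4, "tz": 0, "ax": 0, "ay": 0, "az": 0, "gripper": 255}
    - {"tx": 0, "ty": 0, "tz": 0, "ax": 0, "ay": 0, "az": 0, "gripper": 255}
    - {"tx": 0, "ty": 0, "tz": 0, "ax": 0, "ay": 0, "az": 0, "gripper": 255}

```text
time: 30.08
tool_pos: [0.5048, -0.3024, 0.505]
tool_rot: [2.199, 2.232, 0.006]
ft_force: [1.1, 0.2, 0.4]
finger_gap: 0.0007
```

```bash
python3 - <<'E'
from h import *
s=manip.observe(); print(s["time"],s["tool_pos"],s["ft_force"])
a=imaging.get_image("scene")[:,:,::-1]; b=imaging.get_image("top")[:,:,::-1]
A=cv2.resize(a[150:370,230:450],(440,440),interpolation=2); B=cv2.resize(b[160:360,120:500],(360,190)); o=np.zeros((440,800,3),np.uint8); o[:,:440]=A; o[:190,440:]=B
t=cv2.resize(b[195:270,220:400],(360,150),interpolation=2); o[200:350,440:]=t
cv2.imwrite("pics/f.png",o)
c,T=cam("top"); j=lambda y,z: proj(c,T,[.6261-.0092*y,.0133+y,.003+z]).round(1)
print("expected grip ends top view",j(.142,.217),j(-.142,.217)); c,T=cam("scene"); print("scene",j(.142,.217),j(-.142,.217),"pivots",j(.142,.102),j(-.142,.102))
E
```

```text
30.075 [ 0.50479697 -0.30242639  0.50496479] [1.06835741 0.22367084 0.38519243]
expected grip ends top view [241.7 218.2] [369.2 220.1]
scene [398.7 178.6] [287.9 256.4] pivots [391.9 219.1] [291.8 294.9]
```

View pics/f.png

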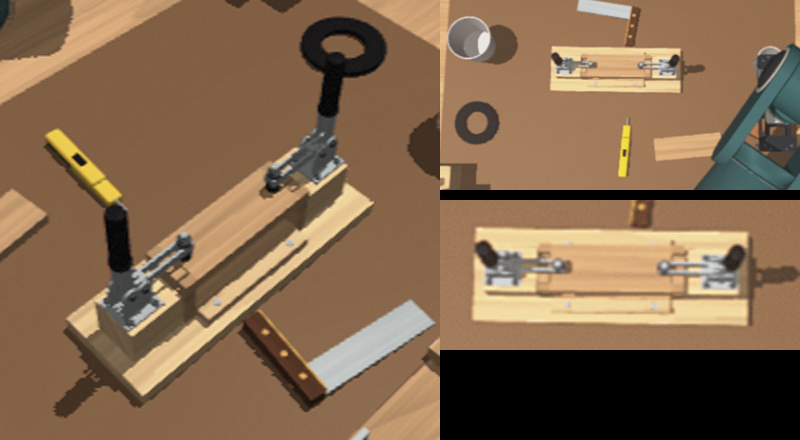

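Both handles are upright: the grip ends at (335,57) and (116,210) match the predicted (337,57) and (116,213). The arms are level with pads on the board, and the bystanders are in place. Handing in.

```bash
python3 -c "
from bench import manip
print(manip.sign_off())"
```

```text
the job is handed in; nothing more can be done
None
```

The side board is home between both end boards, both toggle clamps are closed on it, and I handed the job in at about 30 s of the 67 s allowed. `sign_off` gives no verdict.

**Last checks**
- **Board:** it went down freely and touched at tool height 0.261 m, the height expected when it is fully home. Close views showed both ends interlaced and flush before the clamps were shut.
- **Clamps:** each handle met a firm stop at about 23 N. In the final scene picture both grip ends lie within about 2 px of where upright handles should appear, with the arms level and the pads on the board. I judged pad contact by eye and could not measure pad force.
- **Rest of the bench:** nothing looked moved in the final pictures, though the robot arm hid the offcut and part of the cup. The gripper stood clear of everything.

**What went wrong on the way**
- **Refused moves:** the first two move calls were refused for missing keys, and nothing moved.
- **Left handle jam:** my first straight push on the left handle locked against the grip end, with a wrist force of about 62 N through the fingertips. That is under the 120 N wrist limit. It is above the 40 N limit for the arm and gripper body, which I took not to cover the fingertips. I backed off, swung both handles round their arcs with the gripper, and finished each with a push from outside.

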